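Set the wood lathe's speed lever to the third notch

ROBOT

A 6-joint arm with a two-finger parallel gripper is mounted at the origin on the work surface. World frame = base frame: x ahead of the robot, y to its left, z up, the work surface at z = 0. Lengths are in m, angles in rad, forces in N, time in s.
With the tool pointing down it reaches from about 0.3 to 1 m from the base axis. Payload 5.1 kg.
Tool frame: the origin (TCP) lies at the very end of the fingers, on their centre line; the grasp point (between the pads) lies 19 mm behind it; z points along the fingers, y is the line along which they close (so a half turn about z gives the same grasp; the last joint's range is limited). The gripper opens to 95 mm and grips with 3 to 60 N. Pads are 20 mm wide; open, the fingers measure 119 mm over their backs; the gripper's body (75 mm by 180 mm) begins 59 mm behind the grasp point.
Start: joints at [-1.218, 0.124, 1.65, -0, 1.367, -0.083], TCP at [0.274, -0.589, 0.193] pointing down, gripper open.
Joint ranges: [-2.61, 2.61], [-1.02, 2.33], [0.03, 2.71], [-1.35, 4.49], [0.32, 2.68], [-2.91, 2.91]. Speed limits (rad/s): [2.57, 2.57, 3.14, 3.14, 3.14, 3.14].

INTERFACE

Orientations are given as a unit quaternion [x, y, z, w].
In Python, from station import bot, claw, kinematics, optics gives the robot as it stands. The module is installed in compiled form; this text tells all that it offers. Calls block until the motion is done:
- bot.reach(position, orientation): joint-space move of the TCP to a pose.
- bot.move_linear(position, speed=0.15, orientation=None, force_limit=None): straight line of the TCP; orientation=None keeps the orientation; speed is the mean speed in m/s. With force_limit (N) it stops when the force on the tool has changed by that much, and returns True; else False.
- bot.move_joints(angles): joint-space move.
- claw.set_gripper(opening, grasp_force=None): finger opening in m; grasp_force is the grip in N (None keeps the last); returns when the fingers have stopped.
- bot.wait(seconds).
- kinematics.ik(position, orientation): joint angles nearest the present ones, or None.
- optics.grab_frame(name): name is "scene" or "top"; returns the picture (420x560x3 uint8, blue, green, red); there is no depth.
- optics.get_calibration(name): a dict with "fx", "fy", "cx", "cy" (pixels), "position" and "orientation" of the camera in the world. Camera axes: x right, y down, z forward; pixel columns grow to the right and rows downward; lengths in m; the calibration is good to about 2 mm. A picture is of the moment at which its call begins. get_calibration takes no time and is no camera call.
A pose or a line that the arm cannot do raises bot.Unreachable and nothing moves.
- bot.close_job(): hands the job in; it is judged then, once.
Readings, each from a call of its own:
- bot.get_t(): time.
- bot.get_q(): joint angles.
- bot.get_qd(): joint speeds.
- bot.get_joint_torque(): joint torques, N m.
- bot.get_position(): TCP position.
- bot.get_orientation(): TCP orientation.
- bot.get_wrist_force(): force on the tool from outside, world axes, zero at the start.
- bot.get_moment(): the same for the moment, N m.
- bot.get_grip_width(): finger opening in m.
- bot.get_grip_force(): force on a finger pad.
Only numpy, scipy, OpenCV 4.12 (cv2) and the standard library are available. Lean on these libraries where they do the work, as an engineer would, in place of code of your own. Each camera call takes 0.05 s, during which the arm holds its last target. There are 200 camera calls.

TASK

Before the next turning job, set the speed lever on top of the wood lathe's headstock to third speed. It stands in the smooth neutral part of its slot, at the handwheel end: push it with the fingertips from the handwheel side towards the tailstock, count the clicks by feel and stop once it has dropped into the third notch, never running it past. Only push the lever, do not grip it or reach round to its tailstock side, and leave the wax bar, gouge, bowl and jar where they are.

Things in the scene. Friction and masses are not known exactly. Their poses are not given: they have to be found in the camera images.
- lathe: Mini wood lathe, fixed: blue bed, grey headstock, wood between centres. Origin on the table under the headstock; x to the lathe's back, z up, y along the spindle to the headstock's outer end (bed and tailstock at -y). Headstock x -58 to 58 mm, y -75 to 85, flat top at z 235; belt cover and handwheel, out to y 139, are lower. Lever slot along y at x -20 in an aluminium plate, top z 238.
- slot_start (a point): Point on the gate plate's top face where the lever's stem stands at joint value 0 (at the outer, +y end of the slot).
- speed_lever (a joint): Lever travel in m along the slot: 0 at its outer (+y) end, to 0.100 towards the tailstock (lathe -y). Smooth neutral 0 to 0.026 (0.7 N friction), where it starts; then spring-ball notches at 0.040, 0.054, 0.068 (third), 0.082, 0.096, a crest 7 mm before each. Leaving a notch takes about 6 N; past the crest the lever snaps ahead of the finger into the next notch (a click) and stays there.
- lever_grip (a point): Centre of the lever's black grip, moving with it: 30 mm (lathe x) by 16 mm (lathe y, the travel) by 36 mm high. It is 45 mm above the gate plate; the grip's underside is 27 mm above the plate, on a 7 mm steel stem. Push on the 30 mm wide face that looks to lathe +y; its -y half is the far side, not to be touched.
- wax_bar: Brown bar of polishing wax, 22 x 75 x 22 mm, lying loose on the headstock's top behind the slot (lower than the lever's grip). Origin under its centre.
- gouge: Turning gouge, 400 mm long, wooden handle 28 mm thick, lying loose on the table in front of the lathe. Origin under it, on the table, 200 mm from either end.
- bowl: Small turned wooden bowl, 104 mm across, 45 mm high, loose on the table beyond the headstock's outer end. Origin under its centre.
- finish_jar: Jar of finish, 64 mm across, 85 mm high, loose on the table behind the lathe. Origin under its centre.

How it is judged:
On the way, in this order (a step that is already met when the one before it is completed fails the run):
1. the lever passes through the first notch (value of joint speed_lever between 0.034 and 0.046 m).
2. the lever passes through the second notch (value of joint speed_lever between 0.048 and 0.06 m).
3. the lever has dropped into the third notch (value of joint speed_lever between 0.0645 and 0.0715 m), for 0.2 s.
At the end, for the whole second after the job is handed in: The lever rests in the third notch (travel 0.068 m, within 2.5 mm, at rest) and the wax bar, gouge, bowl and jar are within 15 mm of where they started (value of joint speed_lever between 0.0655 and 0.0705 m and velocity of joint speed_lever between -0.005 and 0.005 m/s and distance of each of wax_bar, gouge, bowl, finish_jar from where it was at the start of the episode below 0.015 m); the robot touches nothing.
It fails at once if the lever is pushed with something other than the fingers (contact force between the arm and speed_lever_c1 above 1 N).
It fails at once if the lever is run over the crest past the third notch (value of joint speed_lever above 0.0745 m).
It fails at once if the lever is gripped or hooked: its far side, towards the tailstock, is touched (contact force between the fingers and speed_lever_c2 above 1 N).
It fails at once if the wax bar, gouge, bowl or jar is pushed away or lifted (distance of any of wax_bar, gouge, bowl, finish_jar from where it was at the start of the episode above 0.015 m).
It also fails if it takes over 58 s, if anything falls off the work surface, if the arm or the gripper's body presses on something with over 40 N, if the wrist force passes 120 N, or if a joint passes its speed limit or range.

## Working session

There is one attempt and no reset: what is moved stays moved. The work goes in short steps, each a Python script; the robot and the scene stay as the last script left them, time stands still between calls to the robot, and variables do not carry over. Pictures are saved under pics/ and viewed, at most 10 in all, crops included, and the job is handed in when it is done.

```bash
mkdir -p pics; python3 - <<'E'
from station import bot, claw, kinematics, optics
import cv2
for n in("scene","top"):
    cv2.imwrite(f"pics/{n}0.png",optics.grab_frame(n)); print(n,optics.get_calibration(n))
print(bot.get_t(),bot.get_orientation(),bot.get_wrist_force(),bot.get_grip_width())
E
```

```text
scene {'fx': 422.7280277220383, 'fy': 422.7280277220383, 'cx': 286.95231569592625, 'cy': 208.97124441069718, 'position': array([1.51225526, 0.14121342, 0.7457501 ]), 'orientation': array([ 0.61264729,  0.62388619, -0.33858598, -0.3475469 ])}
top {'fx': 437.6218655531994, 'fy': 437.6218655531994, 'cx': 281.15319924274394, 'cy': 202.63757960063546, 'position': array([0.48057422, 0.1437701 , 1.30271064]), 'orientation': array([ 0.70907474, -0.70297806,  0.03846378, -0.03943863])}
0.1 [ 9.76355013e-01  2.16171124e-01 -1.22598835e-04 -9.58189091e-04] [ 0.17990236 -1.03805129  0.67418742] 0.09535120953194443
```

View pics/scene0.png

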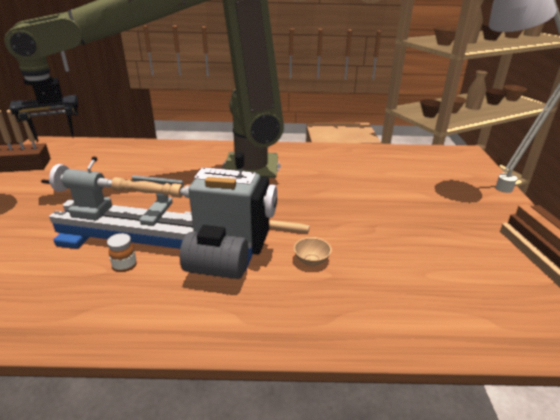

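View pics/top0.png

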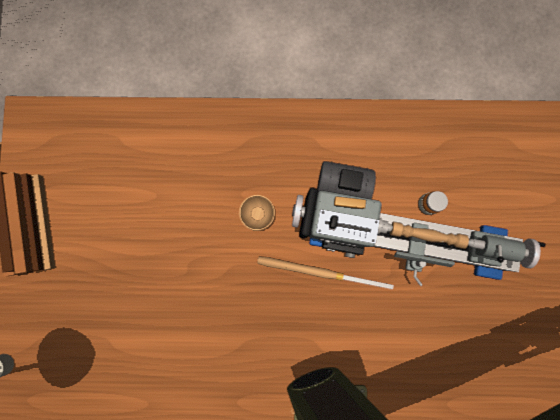

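The scene view shows the headstock near (230,205) with the wax bar on top. In the top view the headstock is at (345,215), the plate at (348,228) and the lever at its left end, about (333,222). I'll enlarge both.

```bash
python3 - <<'E'
import cv2
a=cv2.imread("pics/top0.png")[180:260,285:395]; cv2.imwrite("pics/topc.png",cv2.resize(a,None,fx=7,fy=7,interpolation=cv2.INTER_CUBIC))
a=cv2.imread("pics/scene0.png")[160:230,180:290]; cv2.imwrite("pics/scc.png",cv2.resize(a,None,fx=7,fy=7,interpolation=cv2.INTER_CUBIC))
E
```

```text
(no output)
```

View pics/topc.png

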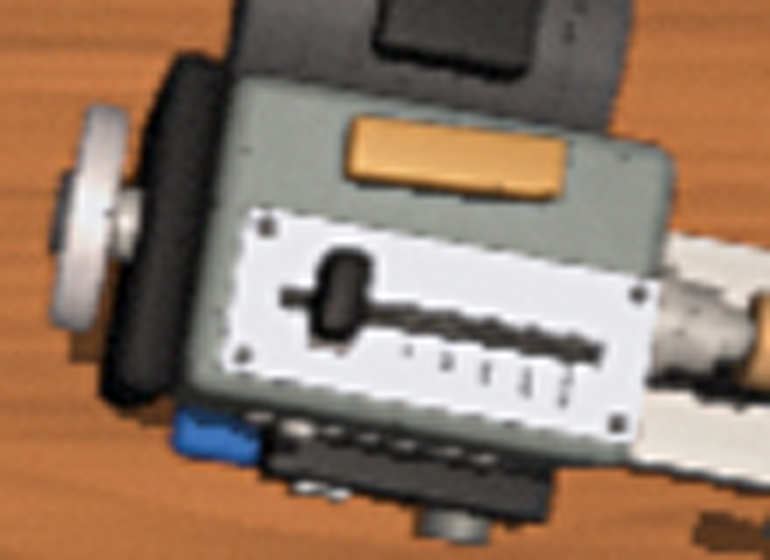

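View pics/scc.png

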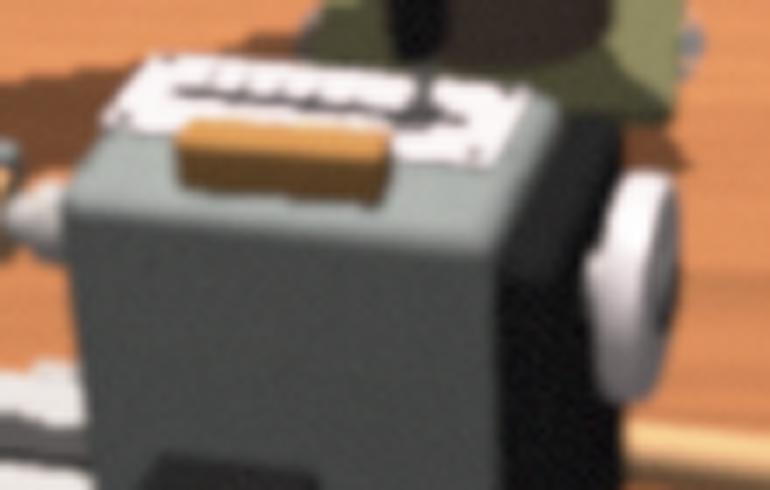

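The top crop shows the plate, slot from (280,296) to (602,352), and the grip's top centred at about (345,295). In the scene crop the stem meets the plate at (422,115), and the slot runs from (465,120) to (178,90).

```bash
cat > h.py <<'E'
from station import bot, claw, kinematics, optics
import numpy as np
from scipy.spatial.transform import Rotation as R
def pix(n,u,v,z):
    c=optics.get_calibration(n); d=R.from_quat(c["orientation"]).apply([(u-c["cx"])/c["fx"],(v-c["cy"])/c["fy"],1]); p=c["position"]
    return p+d*(z-p[2])/d[2]
def crop(n,u,v,z):
    o={"top":(285,180),"scene":(180,160)}[n]; return pix(n,o[0]+(u+.5)/7-.5,o[1]+(v+.5)/7-.5,z)
E
python3 - <<'E'
from h import *
np.set_printoptions(precision=4,suppress=True)
for k,z,l in [("top",.238,dict(sl=(280,296),sr=(602,352),TL=(250,210),TR=(660,282),BR=(632,445),BL=(225,372))),("top",.235,dict(hTL=(237,78),hTR=(672,150),hBR=(632,462),hBL=(190,388))),("top",.301,dict(grip=(345,295),gl=(312,295),gr=(374,295),gt=(347,248),gb=(338,342))),("scene",.238,dict(stem=(422,115),sl=(465,120),sr=(178,90)))]:
    for m,p in l.items(): print(k,m,crop(k,*p,z))
E
```

```text
top sl [0.5522 0.0396 0.238 ]
top sr [ 0.5337 -0.0722  0.238 ]
top TL [0.5822 0.05   0.238 ]
top TR [ 0.5582 -0.0927  0.238 ]
top BR [ 0.5016 -0.0821  0.238 ]
top BL [0.5256 0.0587 0.238 ]
top hTL [0.6291 0.0542 0.235 ]
top hTR [ 0.6049 -0.0983  0.235 ]
top hBR [ 0.4958 -0.0826  0.235 ]
top hBL [0.5201 0.0707 0.235 ]
top grip [0.5485 0.0245 0.301 ]
top gl [0.5484 0.0353 0.301 ]
top gr [0.5486 0.015  0.301 ]
top gt [0.5639 0.0238 0.301 ]
top gb [0.5331 0.0268 0.301 ]
scene stem [0.5417 0.0216 0.238 ]
scene sl [0.545  0.0377 0.238 ]
scene sr [ 0.5256 -0.0712  0.238 ]
```

```bash
cat >> h.py <<'E'
d=np.array([-.163,-.987,0]); d/=np.linalg.norm(d)
s0=np.array([.5511,.0332,0])
th=np.arctan2(d[1],d[0])
Q=[np.cos(th/2),np.sin(th/2),0,0]
Q2=[np.cos((th+np.pi)/2),np.sin((th+np.pi)/2),0,0]
HALF=.018   # half grip + half finger
def P(s,z): # TCP for finger face touching lever at travel s
    p=s0+d*(s-HALF); p[2]=z; return p
def f(): return bot.get_wrist_force()
E
python3 - <<'E'
from h import *
import cv2
p=bot.get_position()
print(kinematics.ik(P(-.025,.4),Q),kinematics.ik(P(-.025,.4),Q2))
claw.set_gripper(0.0)
bot.move_linear([p[0],p[1],.42],speed=.2)
a=kinematics.ik(P(-.025,.40),Q2)
q=Q2 if a is not None else Q
bot.reach(P(-.025,.40),q)
bot.move_linear(P(-.025,.272),speed=.08)
print(bot.get_t(),bot.get_position(),P(-.025,.272),f(),bot.get_grip_width(),bot.get_q())
ims=[]
for n,(r,c) in {"top":(180,285),"scene":(150,180)}.items():
    ims.append(cv2.resize(optics.grab_frame(n)[r:r+80,c:c+110],None,fx=5,fy=5,interpolation=cv2.INTER_CUBIC))
cv2.imwrite("pics/pre.png",cv2.resize(cv2.vconcat(ims),None,fx=.74,fy=.74))
E
```

```text
None [ 3.93695937e-02 -1.16345785e-01  1.55063955e+00 -4.44089210e-16
  1.70729888e+00  2.03039225e-01]
7.2083 [0.55842266 0.07562732 0.27269343] [0.55810642 0.07562535 0.272     ] [-0.64226091 -0.17206701 -0.7357536 ] 0.0003543988405201181 [ 3.93659360e-02 -1.05986511e-01  1.74879435e+00 -2.69035318e-05
  1.49762352e+00  2.02997526e-01]
```

View pics/pre.png

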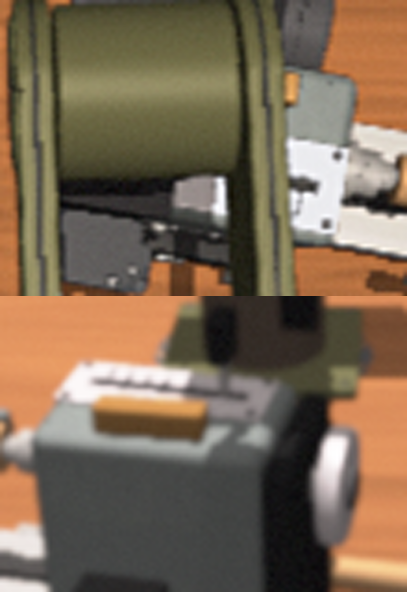

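The gripper stands clear on the handwheel side. The arm hides the grip from the top camera, and the scene crop shows the stem still in neutral. I'll now push in 1 mm steps and log the force.

```bash
sed -i 's/s0=np.array(\[.5511/s0=np.array([.5490/' h.py
cat >> h.py <<'E'
def push(a,b,step=.001):
    for s in np.arange(a,b+1e-9,step):
        bot.move_linear(P(s,.274),speed=.02)
        p=bot.get_position(); print(f"{s*1000:.1f} act {((p-s0)@d+HALF)*1000:.1f} F {-(f()@d):.2f} t {bot.get_t():.1f}")
E
python3 - <<'E'
from h import *
bot.move_linear(P(-.01,.274),speed=.05)
push(0,.024,.003)
push(.025,.042)
E
```

```text
0.0 act 0.0 F 0.22 t 8.4
3.0 act 3.1 F -0.51 t 8.7
6.0 act 6.1 F 0.08 t 9.0
9.0 act 9.1 F -0.35 t 9.3
12.0 act 12.2 F 0.32 t 9.6
15.0 act 15.2 F 0.31 t 9.9
18.0 act 18.3 F 0.17 t 10.2
21.0 act 21.2 F -0.58 t 10.5
24.0 act 24.2 F -0.09 t 10.8
25.0 act 25.1 F 0.69 t 11.1
26.0 act 25.9 F -0.00 t 11.3
27.0 act 26.3 F 4.76 t 11.6
28.0 act 27.6 F 5.06 t 11.8
29.0 act 29.4 F 2.88 t 12.1
30.0 act 30.5 F 1.25 t 12.3
31.0 act 31.4 F 0.94 t 12.6
32.0 act 32.3 F 1.03 t 12.8
33.0 act 33.3 F -1.10 t 13.1
34.0 act 34.1 F -0.29 t 13.3
35.0 act 35.1 F -0.46 t 13.6
36.0 act 36.1 F 0.60 t 13.8
37.0 act 37.0 F -0.55 t 14.1
38.0 act 38.0 F 0.55 t 14.3
39.0 act 39.1 F -0.19 t 14.6
40.0 act 39.9 F 0.46 t 14.8
41.0 act 40.3 F 3.94 t 15.1
42.0 act 41.6 F 5.05 t 15.3
```

The force first rises at 26.5 mm (neutral edge) and again at 40.5 mm (leaving notch 1), which matches the expected 26 and 40. I'll go past the second crest and check by camera.

```bash
python3 - <<'E'
from h import *
import cv2
push(.043,.050)
a=optics.grab_frame("scene")[110:200,170:290]
cv2.imwrite("pics/n2.png",cv2.resize(a,None,fx=6,fy=6,interpolation=cv2.INTER_CUBIC))
c=optics.get_calibration("scene")
for s in (.040,.054,.068):
    p=s0+d*s+[-.004,0,.238]; q=R.from_quat(c["orientation"]).inv().apply(p-c["position"]); u=c["fx"]*q[0]/q[2]+c["cx"];v=c["fy"]*q[1]/q[2]+c["cy"]; print(s,(u-170)*6,(v-110)*6)
E
```

```text
43.0 act 43.4 F 2.37 t 15.6
44.0 act 44.5 F 0.81 t 15.8
45.0 act 45.4 F 1.47 t 16.1
46.0 act 46.3 F -0.01 t 16.3
47.0 act 47.3 F -0.59 t 16.6
48.0 act 48.1 F 0.48 t 16.8
49.0 act 49.1 F -0.51 t 17.1
50.0 act 50.0 F -0.46 t 17.3
0.04 355.3785778713081 391.1918826493236
0.054 324.0667642010636 388.10818863225234
0.068 292.8626711352214 385.0351033070576
```

View pics/n2.png

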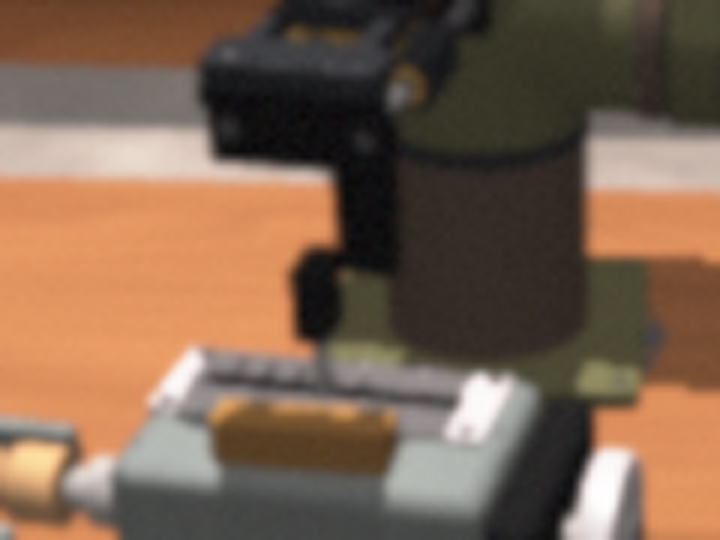

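The stem is at u≈322, where notch 2 (0.054) is predicted at 324, so the lever sits in the second notch. Next is one more click.

```bash
python3 - <<'E'
from h import *
import cv2
push(.051,.062)
bot.wait(.3)
bot.move_linear(P(.03,.274),speed=.08)
a=optics.grab_frame("scene")[110:200,170:290]
cv2.imwrite("pics/n3.png",cv2.resize(a,None,fx=6,fy=6,interpolation=cv2.INTER_CUBIC))
E
```

```text
51.0 act 51.1 F 0.20 t 17.6
52.0 act 52.0 F 0.02 t 17.9
53.0 act 53.0 F 0.44 t 18.1
54.0 act 53.9 F 1.09 t 18.4
55.0 act 54.3 F 3.82 t 18.6
56.0 act 55.6 F 4.50 t 18.9
57.0 act 57.4 F 2.63 t 19.1
58.0 act 58.5 F 0.84 t 19.4
59.0 act 59.4 F 1.09 t 19.6
60.0 act 60.3 F 0.19 t 19.9
61.0 act 61.3 F -0.80 t 20.1
62.0 act 62.1 F 0.91 t 20.4
```

View pics/n3.png

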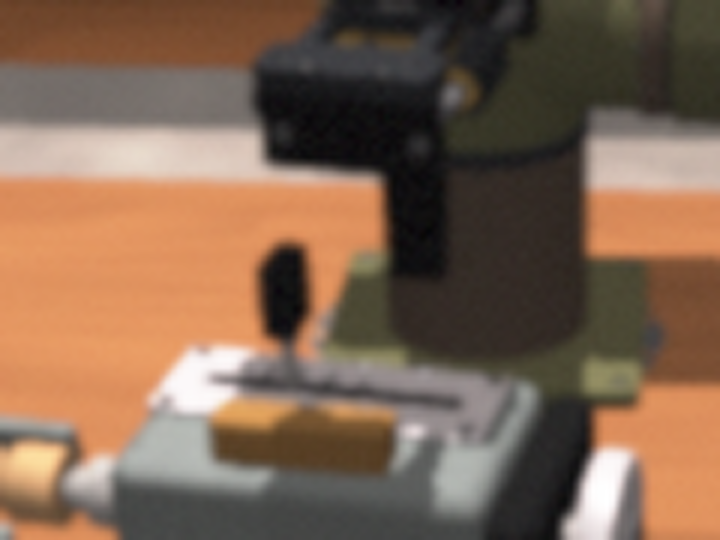

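The stem is now at u≈291, against a prediction of 293 for notch 3, so the third click is confirmed. The wax bar hasn't moved. I'll lift clear and hand in.

```bash
python3 - <<'E'
from h import *
bot.move_linear(P(.0,.274),speed=.1)
bot.move_linear(P(.0,.40),speed=.15)
bot.wait(.3); print(bot.get_t(),f()); print(bot.close_job())
E
```

```text
23.0083 [-0.65856577  0.56758729 -0.2903241 ]
the job is handed in; nothing more can be done
None
```

The speed lever is in third notch: the push forces showed three clicks and the camera put the stem within about 1 mm of the third notch; the arm was lifted clear and the job handed in at about 23 s, though no verdict came back.

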